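Stopper a bottle with sprung tongs

ROBOT

A 7-joint arm with a two-finger parallel gripper is mounted at the origin on a cart in front of the work surface, level with it; the furniture and walls round the work are solid. World frame = base frame: x ahead of the robot, y to its left, z up, the work surface at z = 0. Lengths are in m, angles in rad, forces in N, time in s.
With the tool pointing down it reaches from about 0.425 to 0.95 m from the base axis. Payload 4.7 kg.
Tool frame: the origin (TCP) lies where the fingers leave the gripper's body, on its centre line; the fingertips stand 70 mm ahead of it and the grasp point (between the pads) lies 51 mm ahead of it; z points along the fingers, x is the direction in which the jaws open and shut, and the axes are right-handed (so a half turn about z gives the same grasp; the last joint's range is limited). The gripper opens to 87 mm and grips with 3 to 60 N. Pads are 19 mm wide; open, the fingers measure 117 mm over their backs; the gripper's body (75 mm by 190 mm) begins 51 mm behind the grasp point.
Start: joints at [1.214, 0.469, -0.049, 1.532, 0.024, 1.141, -0.082], TCP at [0.217, -0.639, 0.292] pointing down, gripper open.
Joint ranges: [-2.59, 2.59], [-0.33, 1.99], [-1.39, 1.29], [0.1, 2.45], [-1.04, 4.18], [0.21, 1.99], [-2.66, 2.66]. Speed limits (rad/s): [2.57, 2.57, 3.14, 3.14, 3.14, 3.14, 3.14].

INTERFACE

Orientations are given as a unit quaternion [x, y, z, w].
In Python, from cell import env gives the robot as it stands. The module is installed in compiled form; this text tells all that it offers.
- The arm moves only by the tool apply_moves, never from a script. Its argument "rows" is a list that holds one entry, the list of rows, each a list of 6 numbers: the shift along the tool's x, y, z normalised to -1 to 1, where 1 is 20 mm, then the turn, a rotation vector about the tool's x, y, z normalised to -1 to 1, where 1 is 30 degrees. In form: [[[dx, dy, dz, rx, ry, rz], ...]]. A call has 1 to 12 rows; each row shifts and turns the commanded pose from where the row before left it, along the tool's axes as they then stand; what a row does not reach is not made up. A row lasts 1/8 s, in which the tool goes at most 62.5 mm and 10.7 degrees, less where a joint would pass 70% of its speed; a pose out of reach is approached as far as the arm can. A call with a number of a shift or a turn outside -1 to 1 is refused whole. A call with a gripper value outside its range is refused whole. "hand" is the opening, from 0 (shut) to 1 (fully open), set as the call begins (left out, the last holds). The fingers move at their own pace and stop on an object; the grip force is fixed at half the most. Time passes only in rows, so rows that do not move let the fingers close. It gives the time, the measured TCP pose, the force and the opening at its end, in the units of the state.
- env.get_obs(): the state, without advancing time (a new reading comes with each control period).
- env.capture(name): name is "side" or "top"; returns (picture, depth): 480x640x3 uint8, red, green, blue; 480x640 float32, m along the optical axis (not along the pixel's ray), 0 where there is no reading.
- env.camera_info(name): a dict with "K" (3x3 intrinsics, pixels), "xyz" and "orientation" of the camera in the world. Camera axes: x right, y up, looking along -z (the intrinsics and any distortion apply to the point x, -y, -z); pixel columns grow to the right and rows downward; lengths in m; the calibration is good to about 2 mm. A picture is of the moment at which its call begins. camera_info takes no time and is no camera call.
- env.close_job(): hands the job in, once; it reports no verdict.
The state is a dict: "clock": time; "joint_pos": joint angles; "qvel": joint speeds; "effort": joint torques, N m; "eef_pos": TCP position; "orientation": TCP orientation; "wrist_force": force on the tool from outside, world axes, zero at the start; "wrist_torque": the same for the moment, N m; "opening": finger opening in m.
Only numpy, scipy, OpenCV 4.12 (cv2) and the standard library are available. Lean on these libraries where they do the work, as an engineer would, in place of code of your own. Each camera call takes 0.05 s, during which the arm holds its last target. There are 200 camera calls.

TASK

The stopper with the round knob has been scalded and must not be touched with the fingers: take the sprung tongs out of their stand, squeeze them to grip it by its knob, lift it out of the rack, press it slowly and fully home in the neck of the stoneware bottle and keep it pressed down with about 17 N (never over 23 N) for a full second. Let it go, then stand the tongs back upright in their stand, and leave the other stopper, the bottle and everything else where they are.

Things in the scene. Friction and masses are not known exactly. Their poses are not given: they have to be found in the camera images.
- tongs: small sprung steel kitchen tongs, 105 mm long, jaws down, standing in the stand. Origin on the pivot at the very top (a 10 mm thick bow, 18 mm long along x, its top 5 mm above the origin); z up, away from the jaws; the two arms lie side by side along y and close along y. Arms 14 mm wide along x. 110 g
- tongs_grip (a point): centre between the two ribbed black thumb pads, 34 mm below the pivot. Pads 20 mm along x, 26 mm high; over their outsides the tongs measure 44 mm at rest, 38 mm when gripping the round knob. At rest the spring holds the arms open with about 4 N at each pad, 8 N when gripping the knob; further squeeze at the pads reaches the jaws at about one third. Hold them by a part squeeze to carry them open
- tongs_tips (a point): centre between the lower ends of the jaws, 99 mm below the pivot, 65 mm below the pads' centre. Each jaw is an upright V, 16 mm high and 17 mm wide along x, that centres a round knob of 16 mm; at rest there is about 8 mm of play on each side of such a knob. Over their outsides the jaws measure 43 mm along y at rest
- tongs_left (a joint): angle of the +y arm, rad: 0 sprung fully open, 0.085 gripping the round knob, 0.165 shut with nothing in the jaws
- tongs_right (a joint): the same for the -y arm
- stand: fixed wooden block, 46 x 68 mm, 40 mm high, on a foot of 60 x 82 mm, with an open well 28 mm (x) by 50 mm (y) in which the tongs stand on their jaw tips, their y along the block's y. Origin in the centre of its underside, the well's floor 10 mm above it
- stopper: the stopper to use: steel, with a round upright knob 16 mm thick whose top is 24 mm above the origin. Origin in the centre of the underside of its flange (disc 40 mm across, 5 mm thick, so the knob is free from 5 to 24 mm); below it an 18 mm long black rubber plug, 20 mm thick with a tapered foot. 50 g
- bar_stopper: the other stopper, to be left: same flange (origin likewise), but its knob is a flat upright bar, 30 x 8 mm, and its plug too thick for the bottle
- rack: fixed pale wooden block, 80 mm (x) by 140 mm (y), 30 mm high, with two square holes 26 mm wide, 32 mm either side of its centre along y; each stopper hangs loosely in one by its flange, which lies on the top. Origin in the centre of its underside
- bottle: squat white stoneware bottle, 80 mm across, 85 mm high, standing loose, 0.9 kg. Origin in the centre of its underside
- bottle_mouth (a point): centre of the top of the bottle's neck, which is 37 mm across outside, with a bore 23 mm wide. A tight rubber seal in the bore stops the plug 8 mm before the flange reaches the rim; from there the plug must be pushed: about 4 N at first, rising steadily to about 8 N when the flange reaches the hard rim; it stays where it is left. A fast push strikes the rim with a peak. The stopper is home when its flange lies on the rim
- seal (a joint): how far the seal has been pushed down, m: 0 at first, 0.008 when the stopper is home
- egg_clock: white egg timer, 61 x 61 x 58 mm, bystander
There are look-alikes about, which are no part of the job. Leave any purple look-alike of the tongs alone.

How it is judged:
On the way, in this order (a step that is already met when the one before it is completed fails the run):
1. the stopper is lifted clear of the rack in the jaws of the tongs (height (world z) of stopper above 0.055 m and contact force between tongs and stopper above 0.2 N and contact force between stopper and rack below 0.1 N), for 0.2 s.
2. the stopper is pressed home, its flange on the bottle's rim, and kept pressed on with at least 13 N (horizontal distance between stopper and bottle_mouth below 0.004 m and z of stopper in the frame of bottle_mouth below 0.0012 m and angle between stopper's own z axis and vertical below 0.08 rad and contact force between stopper and bottle above 13 N), for 0.6 s.
At the end, for the whole second after the job is handed in: Stopper flange on the bottle rim (within 1.2 mm, centred within 4 mm, level within 0.08 rad), let go; bottle upright, moved under 30 mm; tongs at rest in the well of their stand, tips within 10 mm of its floor, within 0.3 rad of upright; other stopper within 15 mm of its place (horizontal distance between stopper and bottle_mouth below 0.004 m and z of stopper in the frame of bottle_mouth below 0.0012 m and angle between stopper's own z axis and vertical below 0.08 rad and contact force between tongs and stopper below 0.05 N and horizontal distance between tongs_tips and stand below 0.02 m and z of tongs_tips in the frame of stand below 0.02 m and angle between tongs's own z axis and vertical below 0.3 rad and angle between bottle's own z axis and vertical below 0.05 rad and distance of bottle from where it was at the start of the episode below 0.03 m and distance of bar_stopper from where it was at the start of the episode below 0.015 m and linear speed of each of tongs, stopper below 0.02 m/s); the robot touches nothing.
It fails at once if the robot's fingers or arm touch the stopper (contact force between any of the fingers, the arm and stopper above 0.2 N).
It fails at once if the stopper is pressed against the bottle with more than 23 N (contact force between stopper and bottle above 23 N).
It fails at once if the tongs press on their stand, or the stopper on the rack, with more than 25 N (contact force between tongs and stand above 25 N or contact force between stopper and rack above 25 N).
It fails at once if the bottle is tipped by more than 0.2 rad or the other stopper is taken out of its hole (angle between bottle's own z axis and vertical above 0.2 rad or distance of bar_stopper from where it was at the start of the episode above 0.02 m).
It fails at once if the egg timer is moved by more than 30 mm (distance of egg_clock from where it was at the start of the episode above 0.03 m).
It also fails if it takes over 69 s, if anything falls off the work surface, if the arm or the gripper's body presses on something with over 40 N, if the wrist force passes 120 N, or if a joint passes its speed limit or range.

## Working session

There is one attempt and no reset: what is moved stays moved. The work goes in short steps, Python scripts to look and compute and a tool call to move; the robot and the scene stay as the last step left them, time stands still between calls to the robot, and variables do not carry over. Pictures are saved under pics/ and viewed, about 8 in all and at most 12, crops included, and the job is handed in when it is done.

Besides the shell and the picture viewer there is one more tool, called after "Request:" by a JSON object that holds its "method" and its "body", one argument or row to a line. apply_moves: Moves the arm, as the interface text tells. Its arguments: {"type":"object","properties":{"rows":{"type":"array"},"hand":{"type":"number"}},"required":["rows"]}

```bash
mkdir -p pics; python3 - <<'E'
from cell import env
import cv2, numpy as np
print(env.get_obs())
for n in("side","top"):
    p,d=env.capture(n); cv2.imwrite(f"pics/{n}0.png",p[:,:,::-1]); np.save(f"{n}0.npy",d)
    print(n,env.camera_info(n),d.min(),d.max())
E
```

```text
{'clock': 0.0, 'joint_pos': array([ 1.21406597,  0.46944454, -0.04858446,  1.5336716 ,  0.02410101,
        1.1410048 , -0.08228151]), 'qvel': array([-8.59810446e-04, -6.26966115e-04,  4.39962905e-04,  8.94175679e-04,
       -1.04767790e-05,  9.18333262e-04,  1.28265999e-03]), 'effort': array([-4.32719708e-04, -5.07980096e+01, -8.05809838e-02, -2.36157417e+01,
       -6.13493426e-02,  3.77535552e-02,  1.62652673e-04]), 'eef_pos': array([ 0.2172044 , -0.63861573,  0.29120664]), 'orientation': array([ 8.13027361e-01, -5.82224670e-01, -8.11418926e-04, -5.33913456e-04]), 'wrist_force': array([0.50585586, 0.56616597, 0.8919209 ]), 'wrist_torque': array([-0.00507115, -0.00044878,  0.00040148]), 'opening': 0.08702658842285917}
side {'K': array([[499.73176283,   0.        , 321.97491209],
       [  0.        , 499.73176283, 254.10872385],
       [  0.        ,   0.        ,   1.        ]]), 'xyz': array([0.29733873, 0.92138362, 0.51023551]), 'orientation': array([-0.07819762,  0.55539576,  0.82044694, -0.11084903])} 0.0 3.1183572
top {'K': array([[461.89912143,   0.        , 323.44236785],
       [  0.        , 461.89912143, 244.68292635],
       [  0.        ,   0.        ,   1.        ]]), 'xyz': array([ 0.47535053, -0.07301239,  0.95750035]), 'orientation': array([ 0.03979751, -0.03778293, -0.69632684,  0.71562388])} 0.0 2.4298344
```

View pics/side0.png

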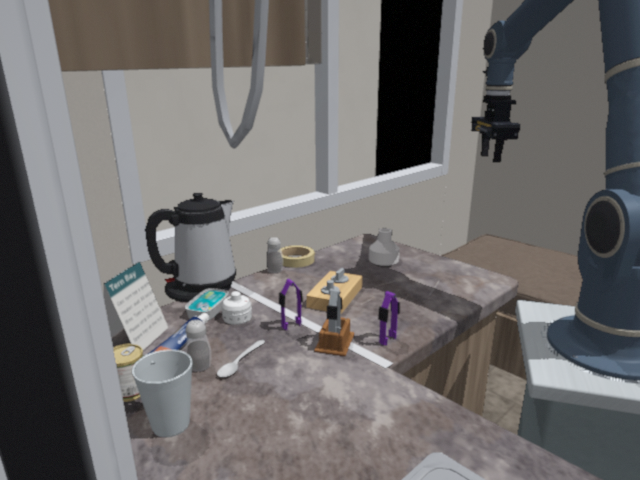

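View pics/top0.png

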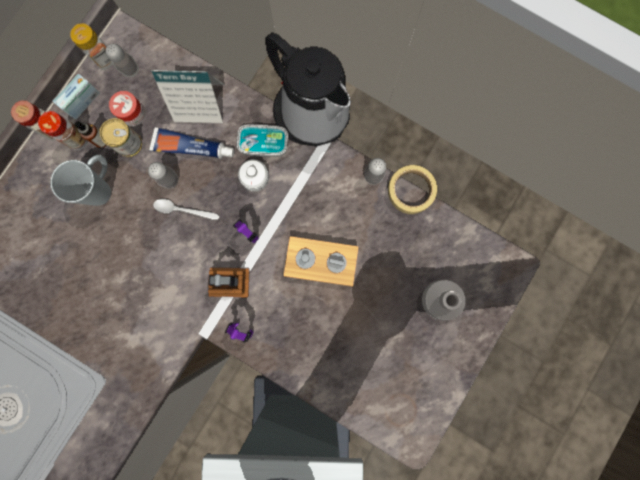

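The top view shows the following:
- **Stand and tongs:** the steel tongs are in the wooden stand at (228,282). The purple look-alikes are at (245,230) and (236,332).
- **Rack:** at (321,261), with stoppers at (305,258) and (336,262).
- **Bottle:** at (443,300).
- **Egg timer:** about (253,175).

Next I'll take an enlarged crop and measure from it.

```bash
cat > h.py <<'E'
import numpy as np, cv2
from cell import env
from scipy.spatial.transform import Rotation as R
def cam(n):
    c=env.camera_info(n); return c["K"],c["xyz"],R.from_quat(c["orientation"]).as_matrix()
def cloud(n,d):
    K,t,M=cam(n); v,u=np.mgrid[:480,:640]
    P=np.stack([(u-K[0,2])*d/K[0,0],-(v-K[1,2])*d/K[1,1],-d],-1)
    return P@M.T+t
def ray(n,u,v,z):
    K,t,M=cam(n); r=M@np.array([(u-K[0,2])/K[0,0],-(v-K[1,2])/K[1,1],-1]); return t+r*(z-t[2])/r[2]
def proj(n,p):
    K,t,M=cam(n); q=M.T@(np.asarray(p)-t); return K[0,2]+K[0,0]*q[0]/-q[2],K[1,2]-K[1,1]*q[1]/-q[2]
E
python3 - <<'E'
from h import *
t=cv2.imread("pics/top0.png"); s=cv2.imread("pics/side0.png")
d=np.load("top0.npy"); P=cloud("top",d)
a=cv2.resize(t[215:345,195:365],None,fx=4,fy=4,interpolation=cv2.INTER_CUBIC)[:, :]
b=cv2.resize(s[255:360,270:410],None,fx=4,fy=4,interpolation=cv2.INTER_CUBIC)
cv2.imwrite("pics/cropt.png",a); cv2.imwrite("pics/crops.png",b)
def top(name,box,z0,z1):
    u0,u1,v0,v1=box; Q=P[v0:v1,u0:u1]; m=(Q[...,2]>z0)&(Q[...,2]<z1)&(d[v0:v1,u0:u1]>0)
    X=Q[m]; r=cv2.minAreaRect((X[:,:2]*1000).astype(np.float32))
    print(name,m.sum(),X.mean(0).round(4),"rect",np.round(r[0],1),np.round(r[1],1),round(r[2],1))
top("table",(300,340,300,340),-.02,.02)
top("rack",(278,365,230,292),.022,.034)
top("stoppers",(278,322,230,292),.045,.07)
top("stopper2",(322,362,230,292),.045,.07)
top("standtop",(203,255,262,304),.034,.046)
top("tongstop",(203,255,262,304),.08,.14)
top("bottle",(410,480,270,330),.07,.1)
top("bottlebody",(410,480,270,330),.02,.06)
top("purple1",(230,260,215,245),.04,.14)
top("purple2",(222,252,320,345),.04,.14)
top("clock",(235,272,155,195),.04,.07)
E
```

```text
table 1595 [ 0.4266 -0.065   0.0012] rect [426.5 -64.9] [79.2 80.3] 1.6
rack 2101 [ 0.5447 -0.0642  0.0309] rect [545.4 -64.5] [140.1  80.4] 83.1
stoppers 51 [ 0.5486 -0.0328  0.0548] rect [548.6 -32.6] [13.8 13.9] 2.0
stopper2 63 [ 0.5419 -0.0955  0.0545] rect [542.1 -95.7] [29.5  7.8] 78.3
standtop 407 [0.4986 0.119  0.0404] rect [497.8 124.4] [45.6 68.8] 1.6
tongstop 219 [0.4992 0.1199 0.101 ] rect [499.3 122.5] [20.1 42.7] 1.2
bottle 326 [ 0.4738 -0.3117  0.0818] rect [ 473.6 -311.9] [33.9 36.3] 1.1
bottlebody 969 [ 0.4738 -0.3045  0.0436] rect [ 474.4 -311.2] [76.8 78.3] 1.5
purple1 232 [0.5954 0.0818 0.0879] rect [597.9  85.1] [45.2 21.1] 46.3
purple2 249 [0.4019 0.0866 0.0878] rect [402.2  88.8] [44.5 21.5] 66.9
clock 479 [0.718  0.0801 0.0456] rect [719.2  79.7] [52.2 53. ] 74.5
```

View pics/cropt.png

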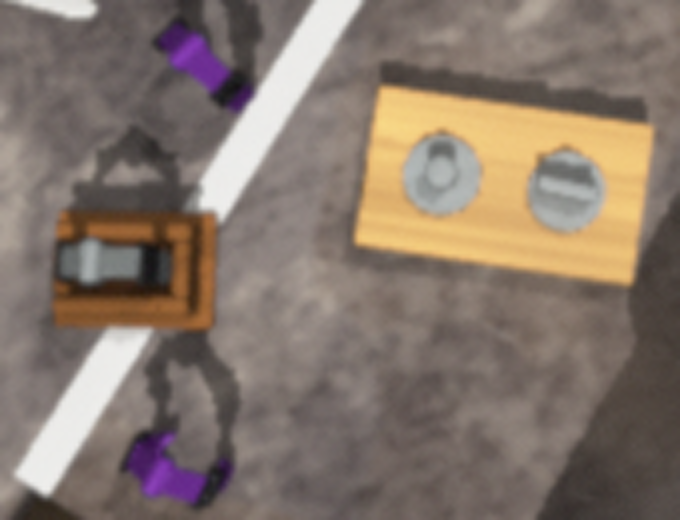

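View pics/crops.png

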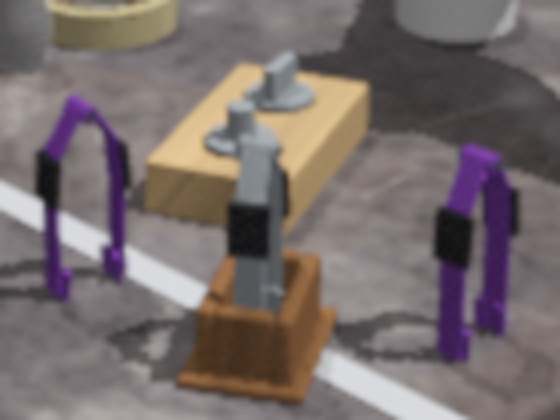

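Round-knob stopper: top (305,258), world ≈ (0.549,-0.033), with a 14 mm round knob top. The bar stopper at (336,262) has a 29.5×8 mm top and is to be left. The steel tongs in the stand at (228,282) are the ones to use, and the two purple ones stay where they are. All heights agree with the text (rack 31 mm, knob top 55 mm, stand 40 mm, bottle about 85 mm). Now moving.

Request:
{"method": "apply_moves", "body": {
  "rows": [
    [[0, 0, 0, 0, 0, 0.29], [0, 0, 0, 0, 0, 0.29], [-1, -1, 0, 0, 0, 0], [-1, -1, 0, 0, 0, 0], [-1, -1, 0, 0, 0, 0], [-1, -1, 0, 0, 0, 0], [-1, -1, 0, 0, 0, 0], [-1, -1, 0, 0, 0, 0], [-1, -1, 0, 0, 0, 0], [-1, -1, 0, 0, 0, 0], [-1, -1, 0, 0, 0, 0], [-1, -1, 0, 0, 0, 0]]
  ],
  "hand": 1
}}

```text
clock: 1.6
eef_pos: [0.4129, -0.4334, 0.2918]
orientation: [0.716, -0.699, -0.0, -0.0]
wrist_force: [-0.2, -1.1, 0.0]
opening: 0.0871
```

Request:
{"method": "apply_moves", "body": {
  "rows": [
    [[-1, -1, 0, 0, 0, 0], [-1, -1, 0, 0, 0, 0], [-1, -1, 0, 0, 0, 0], [-1, -1, 0, 0, 0, 0], [-1, 0, 0, 0, 0, 0], [-1, 0, 0, 0, 0, 0], [-1, 0, 0, 0, 0, 0], [-1, 0, 0, 0, 0, 0], [-1, 0, 0, 0, 0, 0], [-1, 0, 0, 0, 0, 0], [-1, 0, 0, 0, 0, 0], [-1, 0, 0, 0, 0, 0]]
  ]
}}

```text
clock: 3.1
eef_pos: [0.4867, -0.1911, 0.2923]
orientation: [0.716, -0.698, 0.0, -0.0]
wrist_force: [-0.2, 0.2, 0.4]
opening: 0.0871
```

Request:
{"method": "apply_moves", "body": {
  "rows": [
    [[-1, 0, 0, 0, 0, 0], [-1, 0, 0, 0, 0, 0], [-1, 0, 0, 0, 0, 0], [-1, 0, 0, 0, 0, 0], [-1, 0, 0, 0, 0, 0], [-1, 0, 0, 0, 0, 0], [-1, 0, 0, 0, 0, 0], [-1, 0, 0, 0, 0, 0], [-1, 0, 0, 0, 0, 0], [-1, 0, 0, 0, 0, 0], [-1, 0, 0, 0, 0, 0], [-1, 0, 0, 0, 0, 0]]
  ]
}}

```text
clock: 4.6
eef_pos: [0.4806, 0.0487, 0.2923]
orientation: [0.716, -0.699, 0.0, -0.0]
wrist_force: [0.6, -0.2, 0.2]
opening: 0.0874
```

Request:
{"method": "apply_moves", "body": {
  "rows": [
    [[-1, -0.5, 0, 0, 0, 0], [-1, -0.5, 0, 0, 0, 0], [-1, 0, 0, 0, 0, 0], [-0.5, 0, 0, 0, 0, 0], [0, 0, 1, 0, 0, 0], [0, 0, 1, 0, 0, 0], [0, 0, 1, 0, 0, 0], [0, 0, 0, 0, 0, 0], [0, 0, 0, 0, 0, 0]]
  ]
}}

```text
clock: 5.72
eef_pos: [0.4995, 0.118, 0.233]
orientation: [0.715, -0.699, 0.0, -0.0]
wrist_force: [-0.1, 0.5, 0.3]
opening: 0.0868
```

```bash
python3 - <<'E'
from h import *
o=env.get_obs(); print(o["clock"],o["eef_pos"],o["joint_pos"].round(2),o["wrist_force"])
d=np.load("top0.npy"); P=cloud("top",d); Q=P[262:304,203:255].reshape(-1,3)
for a,b in((.106,.125),(.082,.092)):
    X=Q[(Q[:,2]>a)&(Q[:,2]<b)]; print(len(X),X.min(0).round(4),X.max(0).round(4),X.mean(0).round(4))
d=np.load("side0.npy"); P=cloud("side",d); Q=P[285:340,322:350].reshape(-1,3)
X=Q[(Q[:,2]>.062)&(Q[:,2]<.085)&(abs(Q[:,1]-.13)<.05)]; print("side pads",len(X),X.min(0).round(4),X.max(0).round(4),X.mean(0).round(4))
E
```

```text
5.725 [0.49954688 0.1180398  0.23298026] [ 0.01  0.3  -0.39  1.96  0.14  0.91 -2.  ] [-0.10158728  0.47289539  0.34455465]
82 [0.4892 0.1134 0.1061] [0.5093 0.1317 0.1171] [0.4994 0.1223 0.1118]
58 [0.4893 0.101  0.0821] [0.5091 0.1438 0.0919] [0.4994 0.1175 0.0888]
side pads 185 [0.4895 0.1018 0.0621] [0.5094 0.1484 0.0848] [0.4979 0.1322 0.0737]
```

Request:
{"method": "apply_moves", "body": {
  "rows": [
    [[-0.22, 0, 1, 0, 0, 0], [0, 0, 1, 0, 0, 0], [0, 0, 1, 0, 0, 0], [0, 0, 1, 0, 0, 0], [0, 0, 0.7, 0, 0, 0], [0, 0, 0.6, 0, 0, 0], [0, 0, 0, 0, 0, 0], [0, 0, 0, 0, 0, 0]]
  ]
}}

```text
clock: 6.72
eef_pos: [0.4995, 0.1225, 0.1268]
orientation: [0.716, -0.699, 0.0, -0.0]
wrist_force: [-0.1, 0.3, -0.3]
opening: 0.0871
```

Request:
{"method": "apply_moves", "body": {
  "rows": [
    [[0, 0, 0, 0, 0, 0], [0, 0, 0, 0, 0, 0], [0, 0, 0, 0, 0, 0], [0, 0, 0, 0, 0, 0], [0, 0, 0, 0, 0, 0], [0, 0, 0, 0, 0, 0], [0, 0, 0, 0, 0, 0], [0, 0, 0, 0, 0, 0]]
  ],
  "hand": 0.485
}}

```text
clock: 7.72
eef_pos: [0.499, 0.1223, 0.1261]
orientation: [0.716, -0.699, -0.0, 0.0]
wrist_force: [0.6, 0.5, -0.8]
opening: 0.0424
```

Request:
{"method": "apply_moves", "body": {
  "rows": [
    [[0, 0, -0.3, 0, 0, 0], [0, 0, -0.6, 0, 0, 0], [0, 0, -0.8, 0, 0, 0], [0, 0, -0.8, 0, 0, 0], [0, 0, -0.8, 0, 0, 0], [0, 0, -0.8, 0, 0, 0], [0, 0, -0.8, 0, 0, 0], [0, 0, -0.3, 0, 0, 0], [0, 0, 0, 0, 0, 0], [0, 0, 0, 0, 0, 0]]
  ]
}}

```text
clock: 8.98
eef_pos: [0.4987, 0.1222, 0.2296]
orientation: [0.716, -0.699, -0.0, 0.001]
wrist_force: [-0.0, -0.1, -0.8]
opening: 0.0423
```

```bash
python3 - <<'E'
from h import *
o=env.get_obs(); e=o["eef_pos"]; print(o["clock"],e,o["wrist_force"],o["opening"])
p,d=env.capture("side"); cv2.imwrite("pics/side1.png",p[:,:,::-1]); np.save("side1.npy",d)
u,v=map(int,proj("side",e-[0,0,.07])); print(u,v)
c=p[v-60:v+80,u-70:u+70,::-1]; cv2.imwrite("pics/side1c.png",cv2.resize(c,None,fx=4,fy=4,interpolation=cv2.INTER_CUBIC)); print("origin",u-70,v-60)
E
```

```text
8.975 [0.49870338 0.12220716 0.2296463 ] [-0.01292021 -0.0521979  -0.81787011] 0.042275353147270364
334 265
origin 264 205
```

View pics/side1c.png

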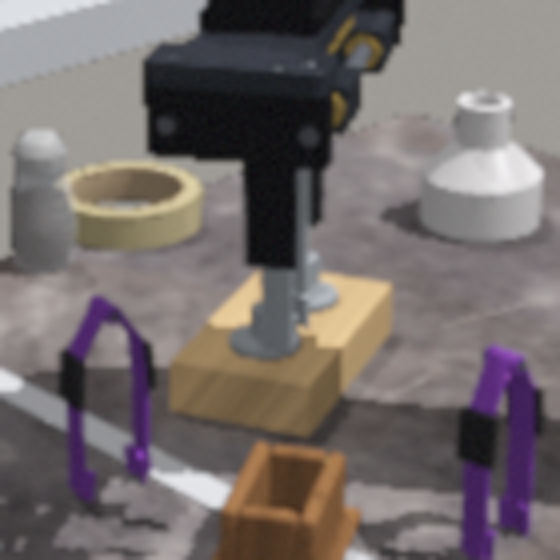

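The tongs are out of the stand and hang upright between the fingers, with the jaw end at about (280,345) in the crop. Next I'll measure the tip from the depth.

```bash
python3 - <<'E'
from h import *
e=env.get_obs()["eef_pos"]
P=cloud("side",np.load("side1.npy")).reshape(-1,3)
X=P[(abs(P[:,0]-e[0])<.03)&(abs(P[:,1]-e[1])<.035)&(P[:,2]<e[2]-.04)&(P[:,2]>.08)]
for a in np.arange(.100,.19,.01):
    Y=X[(X[:,2]>=a)&(X[:,2]<a+.01)]
    for s,Z in(("+",Y[Y[:,1]>e[1]]),("-",Y[Y[:,1]<=e[1]])):
        if len(Z): print(round(a,3),s,len(Z),"x",np.percentile(Z[:,0],[2,98]).round(4),"y",np.percentile(Z[:,1],[2,98]).round(4))
print("minz",X[:,2].min(), e)
s=P[(abs(P[:,0]-.5487)<.02)&(abs(P[:,1]+.0327)<.02)&(P[:,2]>.042)&(P[:,2]<.06)]
print("knob side",len(s),s.min(0).round(4),s.max(0).round(4))
T=cloud("top",np.load("top0.npy")).reshape(-1,3)
for z0,z1 in((.034,.04),(.05,.06)):
    s=T[(abs(T[:,0]-.5487)<.022)&(abs(T[:,1]+.0327)<.022)&(T[:,2]>z0)&(T[:,2]<z1)]
    print("top",len(s),s.min(0).round(4),s.max(0).round(4),((s.min(0)+s.max(0))/2).round(4))
E
```

```text
0.11 + 31 x [0.4906 0.5075] y [0.134  0.1409]
0.11 - 10 x [0.4905 0.4988] y [0.1091 0.1143]
0.12 + 51 x [0.4908 0.5078] y [0.1331 0.1424]
0.12 - 29 x [0.4906 0.4996] y [0.1061 0.1142]
0.13 + 35 x [0.4934 0.5045] y [0.1376 0.1426]
0.13 - 24 x [0.492  0.4995] y [0.1062 0.1104]
0.14 + 35 x [0.4931 0.5046] y [0.1378 0.1421]
0.14 - 15 x [0.4922 0.4964] y [0.1055 0.1082]
0.15 + 19 x [0.4889 0.5043] y [0.1382 0.152 ]
0.15 - 19 x [0.4907 0.4964] y [0.0965 0.109 ]
0.16 + 66 x [0.4877 0.5083] y [0.1482 0.1549]
0.16 - 28 x [0.4893 0.4965] y [0.0948 0.1083]
0.17 + 68 x [0.4876 0.5085] y [0.1483 0.1547]
0.17 - 30 x [0.4892 0.4966] y [0.0951 0.1079]
0.18 + 63 x [0.4871 0.5082] y [0.1505 0.156 ]
0.18 - 24 x [0.489  0.4965] y [0.096  0.1097]
minz 0.11267302245940736 [0.49869103 0.12220157 0.22955658]
knob side 16 [ 0.5506 -0.0388  0.0423] [ 0.5568 -0.0216  0.0537]
top 221 [ 0.5268 -0.0544  0.034 ] [ 0.5694 -0.0147  0.04  ] [ 0.5481 -0.0345  0.037 ]
top 51 [ 0.5417 -0.0396  0.0518] [ 0.5556 -0.0257  0.0592] [ 0.5487 -0.0326  0.0555]
```

Request:
{"method": "apply_moves", "body": {
  "rows": [
    [[0.5, -0.3, 0, 0, 0, 0], [1, -0.3, 0, 0, 0, 0], [1, -0.3, 0, 0, 0, 0], [1, -0.3, 0, 0, 0, 0], [1, -0.3, 0, 0, 0, 0], [1, -0.3, 0, 0, 0, 0], [1, -0.3, 0, 0, 0, 0], [0.8, -0.2, 0, 0, 0, 0], [0.5, 0, 0.5, 0, 0, 0], [0, 0, 0.7, 0, 0, 0], [0, 0, 0.7, 0, 0, 0], [0, 0, 0.4, 0, 0, 0]]
  ]
}}

```text
clock: 10.52
eef_pos: [0.5481, -0.0316, 0.1827]
orientation: [0.716, -0.698, -0.001, 0.001]
wrist_force: [0.1, -0.1, -1.3]
opening: 0.0422
```

Request:
{"method": "apply_moves", "body": {
  "rows": [
    [[0, 0, 0, 0, 0, 0], [0, 0, 0, 0, 0, 0]]
  ]
}}

```text
clock: 10.78
eef_pos: [0.5491, -0.0321, 0.1845]
orientation: [0.716, -0.698, 0.0, -0.0]
wrist_force: [0.1, 0.5, -1.7]
opening: 0.0425
```

```bash
python3 - <<'E'
from h import *
o=env.get_obs(); e=o["eef_pos"]; print(o["clock"],e,o["wrist_force"],o["opening"])
p,d=env.capture("side"); P=cloud("side",d).reshape(-1,3)
t=e-[0,0,.12]; u,v=map(int,proj("side",t)); print(u,v)
c=p[v-50:v+30,u-50:u+50,::-1]; cv2.imwrite("pics/side2c.png",cv2.resize(c,None,fx=7,fy=7,interpolation=cv2.INTER_CUBIC)); print("origin",u-50,v-50)
X=P[(abs(P[:,0]-e[0])<.03)&(abs(P[:,1]-e[1])<.035)&(P[:,2]<e[2]-.07)&(P[:,2]>.03)]
for a in np.arange(.03,.115,.006):
    Y=X[(X[:,2]>=a)&(X[:,2]<a+.006)]
    for s,Z in(("+",Y[Y[:,1]>e[1]+.011]),("0",Y[abs(Y[:,1]-e[1])<=.011]),("-",Y[Y[:,1]<e[1]-.011])):
        if len(Z): print(round(a,3),s,len(Z),"x",np.percentile(Z[:,0],[2,98]).round(4),"y",np.percentile(Z[:,1],[2,98]).round(4))
E
```

```text
10.775 [ 0.54913897 -0.03214333  0.18454376] [ 0.13297089  0.47788292 -1.668463  ] 0.04245538885385349
329 276
origin 279 226
0.03 + 51 x [0.5256 0.5661] y [-0.0208 -0.0013]
0.03 0 66 x [0.5286 0.5684] y [-0.0415 -0.0216]
0.03 - 18 x [0.521  0.5786] y [-0.0647 -0.0443]
0.036 0 15 x [0.5426 0.5558] y [-0.0301 -0.0244]
0.042 0 19 x [0.5427 0.5556] y [-0.0318 -0.0246]
0.048 0 27 x [0.5423 0.5563] y [-0.0401 -0.0253]
0.054 0 3 x [0.5456 0.5529] y [-0.0358 -0.0319]
0.066 + 9 x [0.5423 0.5569] y [-0.0207 -0.0147]
0.066 0 3 x [0.5412 0.5438] y [-0.0426 -0.0401]
0.066 - 4 x [0.5421 0.5465] y [-0.0463 -0.0436]
0.072 + 19 x [0.5418 0.5564] y [-0.0195 -0.0105]
0.072 0 3 x [0.5429 0.5482] y [-0.0427 -0.0221]
0.072 - 7 x [0.5421 0.5486] y [-0.0455 -0.0433]
0.078 + 24 x [0.5415 0.5565] y [-0.0199 -0.012 ]
0.078 0 7 x [0.5413 0.5484] y [-0.0431 -0.0415]
0.078 - 3 x [0.5444 0.5469] y [-0.0457 -0.0435]
0.084 + 15 x [0.5437 0.5564] y [-0.0184 -0.0109]
0.084 0 1 x [0.5482 0.5482] y [-0.0422 -0.0422]
0.084 - 8 x [0.5441 0.5495] y [-0.0487 -0.0434]
0.09 + 20 x [0.5426 0.5561] y [-0.0158 -0.0111]
0.09 - 7 x [0.5449 0.5497] y [-0.0493 -0.0438]
0.096 + 18 x [0.5426 0.5567] y [-0.0169 -0.0116]
0.096 0 1 x [0.5461 0.5461] y [-0.0427 -0.0427]
0.096 - 5 x [0.5442 0.5475] y [-0.0486 -0.0437]
0.102 + 18 x [0.5428 0.5568] y [-0.0176 -0.011 ]
0.102 - 8 x [0.543  0.5474] y [-0.0507 -0.0441]
0.108 + 5 x [0.5449 0.555 ] y [-0.0128 -0.0029]
0.108 0 1 x [0.5462 0.5462] y [-0.043 -0.043]
0.108 - 7 x [0.5432 0.5473] y [-0.0496 -0.044 ]
0.114 + 2 x [0.5391 0.5564] y [-0.0057 -0.0012]
0.114 - 2 x [0.5412 0.5419] y [-0.0581 -0.0522]
```

View pics/side2c.png

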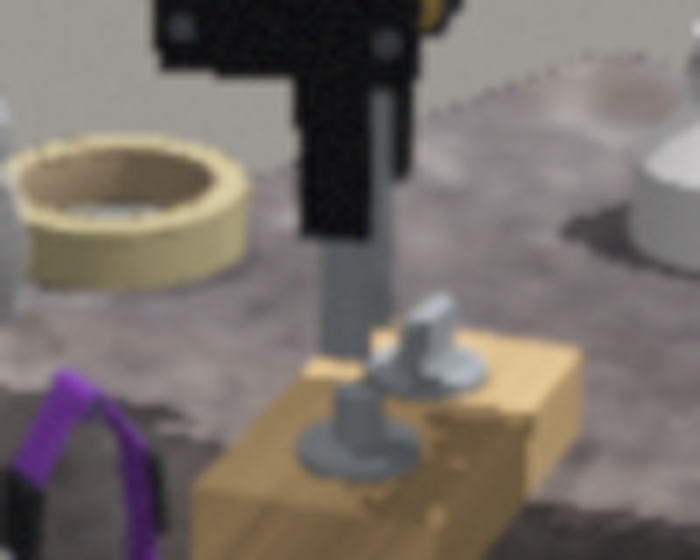

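The jaws are centred over the round knob (crop (358,415), jaw end (355,355)), and the depth agrees within about 1 mm. Descending.

Request:
{"method": "apply_moves", "body": {
  "rows": [
    [[0, 0, 0.3, 0, 0, 0], [0, 0, 0.3, 0, 0, 0], [0, 0, 0.3, 0, 0, 0], [0, 0, 0.3, 0, 0, 0], [0, 0, 0.2, 0, 0, 0], [0, 0, 0.1, 0, 0, 0], [0, 0, 0, 0, 0, 0], [0, 0, 0, 0, 0, 0]]
  ]
}}

```text
clock: 11.82
eef_pos: [0.549, -0.0325, 0.1544]
orientation: [0.716, -0.699, 0.0, -0.0]
wrist_force: [-0.1, 0.6, -1.0]
opening: 0.0425
```

Request:
{"method": "apply_moves", "body": {
  "rows": [
    [[0, 0, 0.05, 0, 0, 0], [0, 0, 0, 0, 0, 0]]
  ]
}}

```text
clock: 12.08
eef_pos: [0.5488, -0.0325, 0.1533]
orientation: [0.716, -0.699, 0.0, 0.0]
wrist_force: [0.1, 0.6, -1.1]
opening: 0.0427
```

Request:
{"method": "apply_moves", "body": {
  "rows": [
    [[0, 0, 0.05, 0, 0, 0], [0, 0, 0, 0, 0, 0]]
  ]
}}

```text
clock: 12.32
eef_pos: [0.5488, -0.0325, 0.1522]
orientation: [0.716, -0.699, -0.0, 0.0]
wrist_force: [0.6, -0.2, -1.4]
opening: 0.0424
```

Request:
{"method": "apply_moves", "body": {
  "rows": [
    [[0, 0, 0.05, 0, 0, 0], [0, 0, 0, 0, 0, 0]]
  ]
}}

```text
clock: 12.58
eef_pos: [0.5488, -0.0325, 0.1512]
orientation: [0.716, -0.699, -0.0, 0.0]
wrist_force: [0.8, 0.4, -0.2]
opening: 0.0424
```

Request:
{"method": "apply_moves", "body": {
  "rows": [
    [[0, 0, 0, 0, 0, 0], [0, 0, 0, 0, 0, 0], [0, 0, 0, 0, 0, 0], [0, 0, 0, 0, 0, 0], [0, 0, 0, 0, 0, 0]]
  ],
  "hand": 0.3
}}

```text
clock: 13.2
eef_pos: [0.5489, -0.0325, 0.1513]
orientation: [0.716, -0.699, 0.0, 0.0]
wrist_force: [-0.4, 0.3, -0.2]
opening: 0.0374
```

Request:
{"method": "apply_moves", "body": {
  "rows": [
    [[0, 0, -0.2, 0, 0, 0], [0, 0, -0.4, 0, 0, 0], [0, 0, -0.6, 0, 0, 0], [0, 0, -0.7, 0, 0, 0], [0, 0, -0.7, 0, 0, 0], [0, 0, -0.7, 0, 0, 0], [0, 0, -0.7, 0, 0, 0], [0, 0, -0.7, 0, 0, 0], [0, 0, -0.4, 0, 0, 0], [0, 0, 0, 0, 0, 0], [0, 0, 0, 0, 0, 0]]
  ]
}}

```text
clock: 14.58
eef_pos: [0.5485, -0.0325, 0.2528]
orientation: [0.716, -0.699, -0.0, 0.0]
wrist_force: [-0.5, 0.0, -1.1]
opening: 0.0378
```

```bash
python3 - <<'E'
from h import *
o=env.get_obs(); e=o["eef_pos"]; print(o["clock"],e,o["wrist_force"],o["opening"])
p,d=env.capture("side"); P=cloud("side",d).reshape(-1,3)
t=e-[0,0,.12]; u,v=map(int,proj("side",t)); print(u,v)
c=p[v-50:v+40,u-50:u+60,::-1]; cv2.imwrite("pics/side3c.png",cv2.resize(c,None,fx=6,fy=6,interpolation=cv2.INTER_CUBIC)); print("origin",u-50,v-50)
X=P[(abs(P[:,0]-e[0])<.03)&(abs(P[:,1]-e[1])<.03)&(P[:,2]<e[2]-.085)&(P[:,2]>.08)]
for a in np.arange(.1,.16,.004):
    Z=X[(X[:,2]>=a)&(X[:,2]<a+.004)]
    if len(Z): print(round(a,3),len(Z),"x",np.percentile(Z[:,0],[2,98]).round(4),"y",np.percentile(Z[:,1],[2,98]).round(4))
# bottle: rim + body from top and side
T=cloud("top",np.load("top0.npy")); q=np.load("top0.npy")
for n,Q in(("top",T.reshape(-1,3)),("side",P)):
  for a,b in((.079,.092),(.015,.035)):
    s=Q[(np.hypot(Q[:,0]-.474,Q[:,1]+.312)<.05)&(Q[:,2]>a)&(Q[:,2]<b)]
    if len(s)>4:
        lo,hi=s.min(0),s.max(0); A=np.c_[2*s[:,:2],np.ones(len(s))]; f=np.linalg.lstsq(A,(s[:,:2]**2).sum(1),rcond=None)[0]
        print(n,a,len(s),lo.round(4),hi.round(4),((lo+hi)/2).round(4),"circ",f[:2].round(4),"rect",cv2.minEnclosingCircle((s[:,:2]*1000).astype(np.float32)))
E
```

```text
14.575 [ 0.54849621 -0.03252744  0.25275969] [-0.52132659  0.0330104  -1.09475335] 0.03778365089870021
329 246
origin 279 196
0.112 6 x [0.5428 0.5524] y [-0.0289 -0.0237]
0.116 12 x [0.5393 0.5571] y [-0.0369 -0.023 ]
0.12 17 x [0.5401 0.5561] y [-0.0284 -0.0201]
0.124 7 x [0.5397 0.5565] y [-0.0324 -0.0198]
0.128 15 x [0.5303 0.5629] y [-0.0269 -0.0123]
0.132 71 x [0.5301 0.5678] y [-0.0416 -0.012 ]
0.136 20 x [0.5308 0.5549] y [-0.0425 -0.0102]
0.14 21 x [0.5405 0.5548] y [-0.0389 -0.016 ]
0.144 16 x [0.5405 0.5551] y [-0.0374 -0.0166]
0.148 20 x [0.5409 0.5546] y [-0.0421 -0.0164]
0.152 19 x [0.5412 0.5547] y [-0.0391 -0.0162]
0.156 17 x [0.5426 0.5549] y [-0.0457 -0.0156]
top 0.079 208 [ 0.4568 -0.3301  0.0791] [ 0.4906 -0.2938  0.0898] [ 0.4737 -0.312   0.0844] circ [ 0.4739 -0.3116] rect ((474.0555114746094, -312.0387268066406), 18.45595359802246)
top 0.015 104 [ 0.4357 -0.3453  0.0154] [ 0.513  -0.2721  0.035 ] [ 0.4744 -0.3087  0.0252] circ [ 0.474  -0.3125] rect ((473.7298583984375, -312.3539733886719), 40.27946090698242)
side 0.079 62 [ 0.4573 -0.3308  0.079 ] [ 0.4927 -0.2905  0.0855] [ 0.475  -0.3106  0.0823] circ [ 0.4746 -0.3106] rect ((476.2154541015625, -310.6070556640625), 20.1629581451416)
side 0.015 223 [ 0.4352 -0.3198  0.0151] [ 0.5116 -0.268   0.0349] [ 0.4734 -0.2939  0.025 ] circ [ 0.4747 -0.3104] rect ((473.51849365234375, -305.2264404296875), 38.85789489746094)
```

View pics/side3c.png

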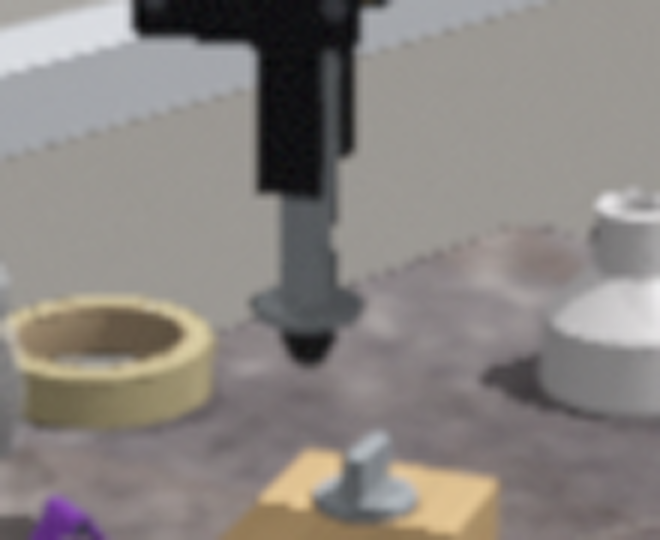

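The stopper hangs level in the jaws (flange at (305,305), black plug below), clear of the rack. The bar stopper is still in its hole. Both cameras agree on the offset to the bottle, (-0.0747,-0.2794).

Request:
{"method": "apply_moves", "body": {
  "rows": [
    [[0.4, 0.1, 0, 0, 0, 0], [0.9, 0.3, 0, 0, 0, 0], [1, 0.3, 0, 0, 0, 0], [1, 0.3, 0, 0, 0, 0], [1, 0.3, 0, 0, 0, 0], [1, 0.3, 0, 0, 0, 0], [1, 0.3, 0, 0, 0, 0], [1, 0.3, 0, 0, 0, 0], [1, 0.3, 0, 0, 0, 0], [1, 0.3, 0, 0, 0, 0], [1, 0.3, 0, 0, 0, 0], [1, 0.3, 0, 0, 0, 0]]
  ]
}}

```text
clock: 16.12
eef_pos: [0.4849, -0.2622, 0.2531]
orientation: [0.715, -0.699, -0.0, 0.0]
wrist_force: [1.3, -0.4, -1.4]
opening: 0.0375
```

Request:
{"method": "apply_moves", "body": {
  "rows": [
    [[1, 0.3, 0, 0, 0, 0], [0.8, 0.3, 0, 0, 0, 0], [0.5, 0.2, 0, 0, 0, 0], [0.2, 0.1, 0, 0, 0, 0], [0, 0, 0, 0, 0, 0], [0, 0, 0, 0, 0, 0], [0, 0, 0, 0, 0, 0]]
  ]
}}

```text
clock: 17.0
eef_pos: [0.4699, -0.3098, 0.2533]
orientation: [0.716, -0.698, 0.0, -0.0]
wrist_force: [0.8, 0.6, -2.4]
opening: 0.0375
```

```bash
python3 - <<'E'
from h import *
o=env.get_obs(); e=o["eef_pos"]; print(o["clock"],e,o["orientation"],o["wrist_force"],o["opening"])
p,d=env.capture("side"); P=cloud("side",d).reshape(-1,3)
t=e-[0,0,.15]; u,v=map(int,proj("side",t)); print(u,v)
c=p[v-50:v+50,u-50:u+60,::-1]; cv2.imwrite("pics/side4c.png",cv2.resize(c,None,fx=6,fy=6,interpolation=cv2.INTER_CUBIC)); print("origin",u-50,v-50)
X=P[(abs(P[:,0]-e[0])<.03)&(abs(P[:,1]-e[1])<.03)&(P[:,2]<.16)&(P[:,2]>.06)]
for a in np.arange(.064,.15,.004):
    Z=X[(X[:,2]>=a)&(X[:,2]<a+.004)]
    if len(Z): print(round(a,3),len(Z),"x",np.percentile(Z[:,0],[2,98]).round(4),np.percentile(Z[:,0],[2,98]).mean().round(4),"y",np.percentile(Z[:,1],[2,98]).round(4))
E
```

```text
17.0 [ 0.46986492 -0.30981435  0.25330848] [ 7.16003504e-01 -6.98096671e-01  3.49655595e-05 -1.35088298e-04] [ 0.76140661  0.58772929 -2.42500471] 0.03746121902061579
386 223
origin 336 173
0.064 23 x [0.4592 0.4931] 0.4761 y [-0.3105 -0.2935]
0.068 18 x [0.4577 0.4909] 0.4743 y [-0.3167 -0.2941]
0.072 20 x [0.4575 0.4892] 0.4733 y [-0.3107 -0.2924]
0.076 30 x [0.457  0.4877] 0.4724 y [-0.3258 -0.292 ]
0.08 44 x [0.4581 0.4905] 0.4743 y [-0.3284 -0.2925]
0.084 13 x [0.461 0.491] 0.476 y [-0.3243 -0.2954]
0.112 5 x [0.4658 0.4753] 0.4706 y [-0.3097 -0.3025]
0.116 9 x [0.4635 0.4779] 0.4707 y [-0.3066 -0.3001]
0.12 10 x [0.4614 0.4787] 0.4701 y [-0.3092 -0.2971]
0.124 10 x [0.4611 0.478 ] 0.4696 y [-0.3054 -0.2964]
0.128 6 x [0.4601 0.4843] 0.4722 y [-0.2982 -0.2892]
0.132 40 x [0.4512 0.4886] 0.4699 y [-0.3182 -0.2876]
0.136 21 x [0.4541 0.4875] 0.4708 y [-0.3189 -0.2877]
0.14 14 x [0.463  0.4788] 0.4709 y [-0.3161 -0.2933]
0.144 12 x [0.4628 0.4783] 0.4705 y [-0.31   -0.2944]
0.148 10 x [0.4631 0.4782] 0.4707 y [-0.3146 -0.2942]
```

View pics/side4c.png

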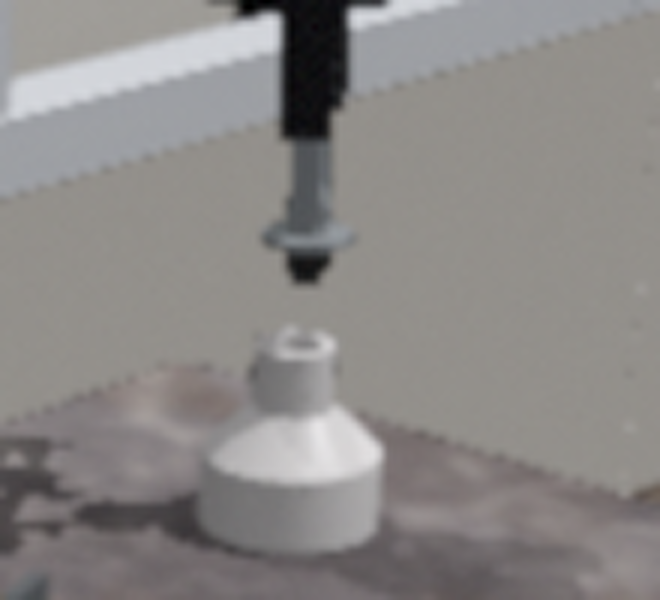

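Request:
{"method": "apply_moves", "body": {
  "rows": [
    [[0.13, -0.19, 0.2, 0, 0, 0], [0, 0, 0.4, 0, 0, 0], [0, 0, 0.4, 0, 0, 0], [0, 0, 0.3, 0, 0, 0], [0, 0, 0, 0, 0, 0], [0, 0, 0, 0, 0, 0]]
  ]
}}

```text
clock: 17.8
eef_pos: [0.4735, -0.313, 0.2274]
orientation: [0.716, -0.699, 0.0, -0.0]
wrist_force: [0.2, -0.6, -0.9]
opening: 0.0375
```

Request:
{"method": "apply_moves", "body": {
  "rows": [
    [[0, 0, 0.1, 0, 0, 0], [0, 0, 0.1, 0, 0, 0], [0, 0, 0.1, 0, 0, 0], [0, 0, 0.1, 0, 0, 0], [0, 0, 0, 0, 0, 0], [0, 0, 0, 0, 0, 0]]
  ]
}}

```text
clock: 18.55
eef_pos: [0.4734, -0.313, 0.2193]
orientation: [0.716, -0.699, 0.0, -0.0]
wrist_force: [0.2, 0.0, -0.4]
opening: 0.0375
```

Request:
{"method": "apply_moves", "body": {
  "rows": [
    [[0, 0, 0.08, 0, 0, 0], [0, 0, 0.08, 0, 0, 0], [0, 0, 0.05, 0, 0, 0], [0, 0, 0.05, 0, 0, 0], [0, 0, 0, 0, 0, 0]]
  ]
}}

```text
clock: 19.18
eef_pos: [0.4734, -0.313, 0.2142]
orientation: [0.716, -0.699, 0.0, -0.0]
wrist_force: [-0.0, 0.1, -0.4]
opening: 0.0377
```

Request:
{"method": "apply_moves", "body": {
  "rows": [
    [[0, 0, 0.05, 0, 0, 0], [0, 0, 0.05, 0, 0, 0], [0, 0, 0.05, 0, 0, 0], [0, 0, 0, 0, 0, 0]]
  ]
}}

```text
clock: 19.68
eef_pos: [0.4736, -0.3131, 0.2113]
orientation: [0.716, -0.699, 0.0, -0.0]
wrist_force: [-0.5, 0.5, 3.1]
opening: 0.0377
```

Request:
{"method": "apply_moves", "body": {
  "rows": [
    [[0, 0, 0.04, 0, 0, 0], [0, 0, 0.04, 0, 0, 0], [0, 0, 0.04, 0, 0, 0], [0, 0, 0, 0, 0, 0]]
  ]
}}

```text
clock: 20.18
eef_pos: [0.4735, -0.313, 0.2087]
orientation: [0.716, -0.699, 0.0, -0.0]
wrist_force: [-0.7, 0.8, 4.5]
opening: 0.037
```

Request:
{"method": "apply_moves", "body": {
  "rows": [
    [[0, 0, 0.03, 0, 0, 0], [0, 0, 0.03, 0, 0, 0], [0, 0, 0, 0, 0, 0]]
  ]
}}

```text
clock: 20.55
eef_pos: [0.4735, -0.3131, 0.2076]
orientation: [0.716, -0.699, 0.0, -0.0]
wrist_force: [-1.0, 0.1, 5.0]
opening: 0.0375
```

Request:
{"method": "apply_moves", "body": {
  "rows": [
    [[0, 0, 0.02, 0, 0, 0], [0, 0, 0.02, 0, 0, 0], [0, 0, 0, 0, 0, 0]]
  ]
}}

```text
clock: 20.92
eef_pos: [0.4735, -0.3131, 0.2069]
orientation: [0.716, -0.699, 0.0, -0.0]
wrist_force: [-0.4, 0.8, 6.1]
opening: 0.0378
```

Request:
{"method": "apply_moves", "body": {
  "rows": [
    [[0, 0, 0.015, 0, 0, 0], [0, 0, 0, 0, 0, 0]]
  ]
}}

```text
clock: 21.18
eef_pos: [0.4735, -0.3131, 0.2066]
orientation: [0.716, -0.699, 0.0, -0.0]
wrist_force: [-0.4, 0.7, 5.0]
opening: 0.0378
```

Request:
{"method": "apply_moves", "body": {
  "rows": [
    [[0, 0, 0.015, 0, 0, 0], [0, 0, 0, 0, 0, 0]]
  ]
}}

```text
clock: 21.42
eef_pos: [0.4735, -0.3131, 0.2063]
orientation: [0.716, -0.699, 0.0, -0.0]
wrist_force: [-0.1, 0.5, 6.0]
opening: 0.0373
```

Request:
{"method": "apply_moves", "body": {
  "rows": [
    [[0, 0, 0.015, 0, 0, 0], [0, 0, 0, 0, 0, 0]]
  ]
}}

```text
clock: 21.68
eef_pos: [0.4736, -0.313, 0.2062]
orientation: [0.716, -0.699, 0.0, -0.0]
wrist_force: [-1.2, 1.3, 6.2]
opening: 0.0377
```

Request:
{"method": "apply_moves", "body": {
  "rows": [
    [[0, 0, 0.015, 0, 0, 0], [0, 0, 0, 0, 0, 0]]
  ]
}}

```text
clock: 21.92
eef_pos: [0.4736, -0.313, 0.2062]
orientation: [0.716, -0.699, 0.0, -0.0]
wrist_force: [-1.4, 1.1, 7.8]
opening: 0.0377
```

Request:
{"method": "apply_moves", "body": {
  "rows": [
    [[0, 0, 0.015, 0, 0, 0], [0, 0, 0, 0, 0, 0]]
  ]
}}

```text
clock: 22.18
eef_pos: [0.4737, -0.313, 0.2061]
orientation: [0.716, -0.699, 0.0, -0.0]
wrist_force: [-1.1, 1.3, 9.3]
opening: 0.0379
```

Request:
{"method": "apply_moves", "body": {
  "rows": [
    [[0, 0, 0.015, 0, 0, 0], [0, 0, 0, 0, 0, 0]]
  ]
}}

```text
clock: 22.42
eef_pos: [0.4737, -0.313, 0.2061]
orientation: [0.716, -0.699, 0.001, -0.0]
wrist_force: [-2.1, 1.3, 10.9]
opening: 0.0377
```

Request:
{"method": "apply_moves", "body": {
  "rows": [
    [[0, 0, 0.015, 0, 0, 0], [0, 0, 0, 0, 0, 0]]
  ]
}}

```text
clock: 22.68
eef_pos: [0.4737, -0.313, 0.2058]
orientation: [0.716, -0.699, 0.0, -0.0]
wrist_force: [-2.1, 2.0, 11.8]
opening: 0.0378
```

Request:
{"method": "apply_moves", "body": {
  "rows": [
    [[0, 0, 0.015, 0, 0, 0], [0, 0, 0, 0, 0, 0]]
  ]
}}

```text
clock: 22.92
eef_pos: [0.4736, -0.3131, 0.2056]
orientation: [0.716, -0.699, 0.0, -0.0]
wrist_force: [-2.1, 1.0, 12.6]
opening: 0.0379
```

Request:
{"method": "apply_moves", "body": {
  "rows": [
    [[0, 0, 0.01, 0, 0, 0], [0, 0, 0, 0, 0, 0]]
  ]
}}

```text
clock: 23.18
eef_pos: [0.4737, -0.313, 0.2055]
orientation: [0.716, -0.699, 0.0, -0.0]
wrist_force: [-2.2, 2.6, 12.3]
opening: 0.0375
```

Request:
{"method": "apply_moves", "body": {
  "rows": [
    [[0, 0, 0.015, 0, 0, 0], [0, 0, 0, 0, 0, 0]]
  ]
}}

```text
clock: 23.42
eef_pos: [0.4737, -0.3131, 0.2053]
orientation: [0.716, -0.699, 0.001, -0.0]
wrist_force: [-1.2, 1.8, 12.7]
opening: 0.0371
```

Request:
{"method": "apply_moves", "body": {
  "rows": [
    [[0, 0, 0.015, 0, 0, 0], [0, 0, 0, 0, 0, 0]]
  ]
}}

```text
clock: 23.68
eef_pos: [0.4737, -0.313, 0.2053]
orientation: [0.716, -0.699, 0.001, -0.0]
wrist_force: [-3.3, 2.3, 14.9]
opening: 0.0376
```

Request:
{"method": "apply_moves", "body": {
  "rows": [
    [[0, 0, 0.015, 0, 0, 0], [0, 0, 0, 0, 0, 0]]
  ]
}}

```text
clock: 23.92
eef_pos: [0.4738, -0.313, 0.2053]
orientation: [0.716, -0.699, 0.001, -0.0]
wrist_force: [-3.6, 1.7, 15.6]
opening: 0.0376
```

Request:
{"method": "apply_moves", "body": {
  "rows": [
    [[0, 0, 0, 0, 0, 0], [0, 0, 0, 0, 0, 0], [0, 0, 0, 0, 0, 0], [0, 0, 0, 0, 0, 0]]
  ]
}}

```text
clock: 24.42
eef_pos: [0.4738, -0.3131, 0.2053]
orientation: [0.716, -0.699, 0.001, -0.0]
wrist_force: [-4.0, 2.2, 16.2]
opening: 0.0375
```

Request:
{"method": "apply_moves", "body": {
  "rows": [
    [[0, 0, 0, 0, 0, 0], [0, 0, 0, 0, 0, 0], [0, 0, 0, 0, 0, 0], [0, 0, 0, 0, 0, 0]]
  ]
}}

```text
clock: 24.92
eef_pos: [0.4738, -0.3131, 0.2053]
orientation: [0.716, -0.699, 0.001, -0.0]
wrist_force: [-3.0, 2.5, 16.7]
opening: 0.0375
```

Request:
{"method": "apply_moves", "body": {
  "rows": [
    [[0, 0, 0, 0, 0, 0], [0, 0, 0, 0, 0, 0], [0, 0, 0, 0, 0, 0], [0, 0, 0, 0, 0, 0]]
  ]
}}

```text
clock: 25.42
eef_pos: [0.4738, -0.3131, 0.2053]
orientation: [0.716, -0.699, 0.001, -0.0]
wrist_force: [-3.9, 3.2, 15.9]
opening: 0.0374
```

Request:
{"method": "apply_moves", "body": {
  "rows": [
    [[0, 0, -0.04, 0, 0, 0], [0, 0, -0.04, 0, 0, 0], [0, 0, -0.03, 0, 0, 0], [0, 0, 0, 0, 0, 0]]
  ]
}}

```text
clock: 25.92
eef_pos: [0.4734, -0.3131, 0.2054]
orientation: [0.716, -0.699, 0.0, 0.0]
wrist_force: [-0.4, 0.8, 4.8]
opening: 0.0375
```

Request:
{"method": "apply_moves", "body": {
  "rows": [
    [[0, 0, 0, 0, 0, 0], [0, 0, 0, 0, 0, 0], [0, 0, 0, 0, 0, 0], [0, 0, 0, 0, 0, 0], [0, 0, 0, 0, 0, 0]]
  ],
  "hand": 0.485
}}

```text
clock: 26.55
eef_pos: [0.4732, -0.3127, 0.2051]
orientation: [0.716, -0.698, -0.0, -0.0]
wrist_force: [-0.3, 1.7, 2.9]
opening: 0.0421
```

Request:
{"method": "apply_moves", "body": {
  "rows": [
    [[0, 0, -0.1, 0, 0, 0], [0, 0, -0.1, 0, 0, 0], [0, 0, -0.1, 0, 0, 0], [0, 0, 0, 0, 0, 0]]
  ]
}}

```text
clock: 27.05
eef_pos: [0.4734, -0.3132, 0.2115]
orientation: [0.716, -0.699, 0.0, 0.0]
wrist_force: [-0.1, 0.2, -1.0]
opening: 0.0422
```

```bash
python3 - <<'E'
from h import *
o=env.get_obs(); e=o["eef_pos"]; print(o["clock"],e,o["orientation"],o["wrist_force"],o["opening"])
p,d=env.capture("side"); P=cloud("side",d).reshape(-1,3)
u,v=map(int,proj("side",e-[0,0,.12])); print(u,v)
c=p[v-50:v+40,u-50:u+60,::-1]; cv2.imwrite("pics/side5c.png",cv2.resize(c,None,fx=6,fy=6,interpolation=cv2.INTER_CUBIC))
X=P[(abs(P[:,0]-e[0])<.03)&(abs(P[:,1]-e[1])<.03)&(P[:,2]<.16)&(P[:,2]>.06)]
for a in np.arange(.072,.13,.003):
    Z=X[(X[:,2]>=a)&(X[:,2]<a+.003)]
    if len(Z): print(round(a,3),len(Z),"x",np.percentile(Z[:,0],[2,98]).round(4),"y",np.percentile(Z[:,1],[2,98]).round(4))
E
```

```text
27.05 [ 0.47336803 -0.31319863  0.21151201] [ 7.15512067e-01 -6.98600327e-01  2.51401500e-04  4.32838108e-05] [-0.05248159  0.21966098 -1.00696438] 0.04223114956233203
385 227
0.072 16 x [0.4575 0.4918] y [-0.3121 -0.294 ]
0.075 13 x [0.4572 0.4856] y [-0.31   -0.2885]
0.078 16 x [0.4574 0.4895] y [-0.3098 -0.2925]
0.081 15 x [0.459  0.4922] y [-0.3071 -0.2922]
0.084 17 x [0.4553 0.4924] y [-0.3116 -0.2903]
0.087 47 x [0.4564 0.4924] y [-0.3229 -0.2916]
0.09 7 x [0.462  0.4795] y [-0.3184 -0.3014]
0.093 1 x [0.4671 0.4671] y [-0.3225 -0.3225]
0.096 8 x [0.4663 0.4815] y [-0.318  -0.2927]
0.099 7 x [0.4659 0.4815] y [-0.3164 -0.2924]
0.102 8 x [0.4669 0.4813] y [-0.3139 -0.2892]
0.105 6 x [0.4655 0.4778] y [-0.2983 -0.2893]
0.108 15 x [0.4662 0.4821] y [-0.3255 -0.2882]
0.111 9 x [0.4683 0.4813] y [-0.3246 -0.2927]
0.114 9 x [0.4688 0.4785] y [-0.3277 -0.292 ]
0.117 4 x [0.4684 0.4787] y [-0.3194 -0.2918]
0.12 9 x [0.4685 0.479 ] y [-0.3279 -0.2875]
0.123 8 x [0.4687 0.4786] y [-0.325  -0.2897]
0.126 3 x [0.4726 0.4794] y [-0.2975 -0.2937]
0.129 9 x [0.4666 0.4791] y [-0.2977 -0.2883]
```

View pics/side5c.png

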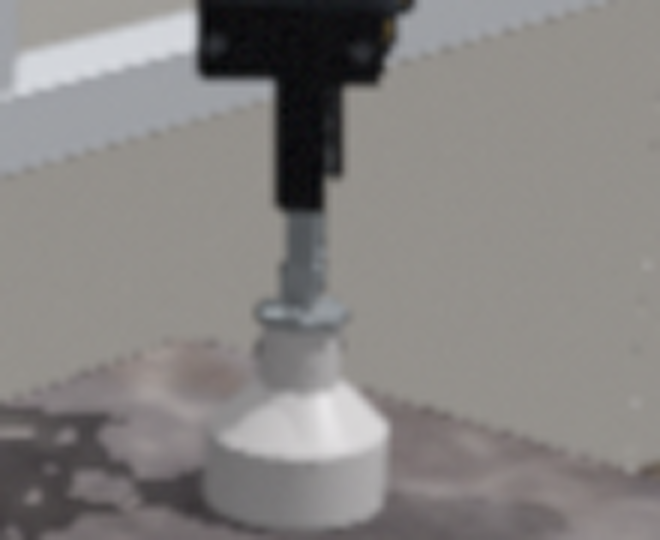

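The flange sits on the rim (crop (303,315)), and the jaws are open and 6 mm up, free of it. Retracting, then going back to the stand.

Request:
{"method": "apply_moves", "body": {
  "rows": [
    [[0, 0, -0.3, 0, 0, 0], [0, 0, -0.5, 0, 0, 0], [0, 0, -0.8, 0, 0, 0], [0, 0, -0.8, 0, 0, 0], [-0.4, 0, 0, 0, 0, 0], [-0.9, 0, 0, 0, 0, 0], [-1, 0, 0, 0, 0, 0], [-1, 0, 0, 0, 0, 0], [-1, 0, 0, 0, 0, 0], [-1, 0, 0, 0, 0, 0], [-1, 0, 0, 0, 0, 0], [-1, 0, 0, 0, 0, 0]]
  ]
}}

```text
clock: 28.6
eef_pos: [0.4698, -0.1656, 0.2594]
orientation: [0.716, -0.698, 0.0, -0.0]
wrist_force: [0.3, 0.3, -1.0]
opening: 0.0425
```

Request:
{"method": "apply_moves", "body": {
  "rows": [
    [[-1, -0.2, 0, 0, 0, 0], [-1, -0.2, 0, 0, 0, 0], [-1, -0.2, 0, 0, 0, 0], [-1, -0.2, 0, 0, 0, 0], [-1, -0.2, 0, 0, 0, 0], [-1, -0.2, 0, 0, 0, 0], [-1, -0.2, 0, 0, 0, 0], [-1, -0.2, 0, 0, 0, 0], [-1, -0.2, 0, 0, 0, 0], [-1, 0, 0, 0, 0, 0], [-1, 0, 0, 0, 0, 0], [-1, 0, 0, 0, 0, 0]]
  ]
}}

```text
clock: 30.1
eef_pos: [0.4996, 0.0751, 0.2594]
orientation: [0.716, -0.698, 0.0, 0.0]
wrist_force: [-0.8, -0.1, -1.4]
opening: 0.0424
```

Request:
{"method": "apply_moves", "body": {
  "rows": [
    [[-0.9, 0, 0, 0, 0, 0], [-0.6, 0, 0, 0, 0, 0], [-0.2, 0, 0, 0, 0, 0], [0, 0, 0, 0, 0, 0], [0, 0, 0, 0, 0, 0]]
  ]
}}

```text
clock: 30.72
eef_pos: [0.4993, 0.107, 0.2593]
orientation: [0.715, -0.699, 0.0, 0.0]
wrist_force: [0.4, 0.7, -1.2]
opening: 0.0426
```

```bash
python3 - <<'E'
from h import *
o=env.get_obs(); e=o["eef_pos"]; print(o["clock"],e,o["orientation"],o["wrist_force"],o["opening"])
p,d=env.capture("side"); P=cloud("side",d).reshape(-1,3)
u,v=map(int,proj("side",e-[0,0,.15])); print(u,v)
c=p[v-60:v+70,u-60:u+60,::-1]; cv2.imwrite("pics/side6c.png",cv2.resize(c,None,fx=4,fy=4,interpolation=cv2.INTER_CUBIC))
X=P[(abs(P[:,0]-e[0])<.03)&(abs(P[:,1]-e[1])<.035)&(P[:,2]<e[2]-.07)&(P[:,2]>.1)]; print("minz",X[:,2].min())
for a in np.arange(.13,.2,.008):
    Y=X[(X[:,2]>=a)&(X[:,2]<a+.008)]
    for s,Z in(("+",Y[Y[:,1]>e[1]]),("-",Y[Y[:,1]<=e[1]])):
        if len(Z): print(round(a,3),s,len(Z),"x",np.percentile(Z[:,0],[2,98]).round(4),"y",np.percentile(Z[:,1],[2,98]).round(4))
p,d=env.capture("top"); T=cloud("top",d); np.save("top1.npy",d); cv2.imwrite("pics/top1.png",p[:,:,::-1])
Q=T.reshape(-1,3)
for n,c,r,a,b in(("knob",(.474,-.312),.015,.1,.12),("flange",(.474,-.312),.025,.084,.096),("body",(.474,-.312),.045,.015,.05),("bar",(.542,-.0957),.02,.045,.07)):
    s=Q[(np.hypot(Q[:,0]-c[0],Q[:,1]-c[1])<r)&(Q[:,2]>a)&(Q[:,2]<b)]
    if len(s)>3: print(n,len(s),((s.min(0)+s.max(0))/2).round(4),s.mean(0).round(4),cv2.minEnclosingCircle((s[:,:2]*1000).astype(np.float32)))
E
```

```text
30.725 [0.49932235 0.10697236 0.25929449] [ 7.15132818e-01 -6.98988542e-01  1.80658771e-04  1.95170302e-04] [ 0.38669682  0.72448687 -1.21447832] 0.04257176043510419
336 287
minz 0.14317530149225144
0.138 + 1 x [0.494 0.494] y [0.1232 0.1232]
0.138 - 3 x [0.4918 0.4942] y [0.0991 0.1017]
0.146 + 38 x [0.4905 0.5063] y [0.1222 0.1295]
0.146 - 10 x [0.4912 0.4979] y [0.0983 0.1043]
0.154 + 43 x [0.4909 0.506 ] y [0.1207 0.1291]
0.154 - 21 x [0.4919 0.4994] y [0.0936 0.1016]
0.162 + 32 x [0.4932 0.5043] y [0.1237 0.1291]
0.162 - 16 x [0.4935 0.4998] y [0.0923 0.0969]
0.17 + 28 x [0.4933 0.5045] y [0.1247 0.1291]
0.17 - 12 x [0.4941 0.4989] y [0.091  0.0953]
0.178 + 22 x [0.4929 0.5048] y [0.1245 0.1289]
0.178 - 8 x [0.4939 0.4966] y [0.0908 0.0948]
0.186 + 3 x [0.4979 0.5088] y [0.1358 0.1375]
0.186 - 6 x [0.4914 0.4961] y [0.0828 0.0947]
knob 69 [ 0.473  -0.3112  0.1068] [ 0.4731 -0.3106  0.1089] ((473.3723449707031, -311.19659423828125), 7.76475191116333)
flange 286 [ 0.4737 -0.3115  0.0902] [ 0.4733 -0.3104  0.091 ] ((473.30291748046875, -311.5301208496094), 19.718645095825195)
body 750 [ 0.4743 -0.3115  0.0325] [ 0.4741 -0.3029  0.0401] ((473.8602600097656, -312.5109558105469), 40.235130310058594)
bar 66 [ 0.5416 -0.0956  0.0526] [ 0.5418 -0.0957  0.0545] ((541.4130859375, -95.59063720703125), 14.841139793395996)
```

View pics/side6c.png

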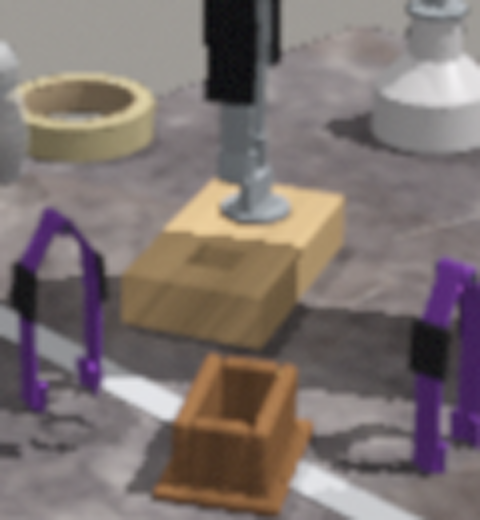

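The stopper's flange top is at 0.090–0.091 m, centred on the bottle to 0.5 mm, so it is home. The bar stopper hasn't moved. Now lining up over the well and lowering.

Request:
{"method": "apply_moves", "body": {
  "rows": [
    [[-0.5, 0, 0, 0, 0, 0], [-0.28, 0, 0, 0, 0, 0], [0, 0, 0.5, 0, 0, 0], [0, 0, 1, 0, 0, 0], [0, 0, 1, 0, 0, 0], [0, 0, 1, 0, 0, 0], [0, 0, 0.7, 0, 0, 0], [0, 0, 0.3, 0, 0, 0], [0, 0, 0, 0, 0, 0], [0, 0, 0, 0, 0, 0]]
  ]
}}

```text
clock: 32.08
eef_pos: [0.4993, 0.1235, 0.1699]
orientation: [0.716, -0.699, 0.0, -0.001]
wrist_force: [0.3, 0.4, -1.3]
opening: 0.0426
```

```bash
python3 - <<'E'
from h import *
o=env.get_obs(); e=o["eef_pos"]; print(o["clock"],e,o["wrist_force"],o["opening"])
p,d=env.capture("side"); P=cloud("side",d).reshape(-1,3)
u,v=map(int,proj("side",[.498,.124,.05])); print(u,v)
c=p[v-50:v+40,u-50:u+50,::-1]; cv2.imwrite("pics/side7c.png",cv2.resize(c,None,fx=6,fy=6,interpolation=cv2.INTER_CUBIC))
X=P[(abs(P[:,0]-e[0])<.03)&(abs(P[:,1]-e[1])<.04)&(P[:,2]<.085)&(P[:,2]>.03)]
for a in (.036,.041,.045,.049,.053,.057,.061,.065):
    Y=X[(X[:,2]>=a)&(X[:,2]<a+.004)]
    for s,Z in(("+",Y[Y[:,1]>e[1]]),("-",Y[Y[:,1]<=e[1]])):
        if len(Z): print(round(a,3),s,len(Z),"x",np.percentile(Z[:,0],[2,98]).round(4),"y",np.percentile(Z[:,1],[2,98]).round(4))
E
```

```text
32.075 [0.49930806 0.1235448  0.16994042] [ 0.3409233   0.39168364 -1.34967124] 0.04256360168454985
334 319
0.036 + 143 x [0.4762 0.5201] y [0.1246 0.1594]
0.036 - 79 x [0.4762 0.5206] y [0.0927 0.123 ]
0.053 + 4 x [0.4917 0.5035] y [0.1386 0.1428]
0.053 - 4 x [0.4917 0.4951] y [0.1138 0.116 ]
0.057 + 17 x [0.4912 0.5083] y [0.1396 0.1463]
0.057 - 7 x [0.4919 0.4976] y [0.1139 0.1183]
0.061 + 19 x [0.491  0.5076] y [0.1387 0.1463]
0.061 - 8 x [0.4913 0.4972] y [0.1137 0.1173]
0.065 + 16 x [0.4911 0.5048] y [0.139  0.1463]
0.065 - 7 x [0.4916 0.498 ] y [0.1117 0.1174]
```

View pics/side7c.png

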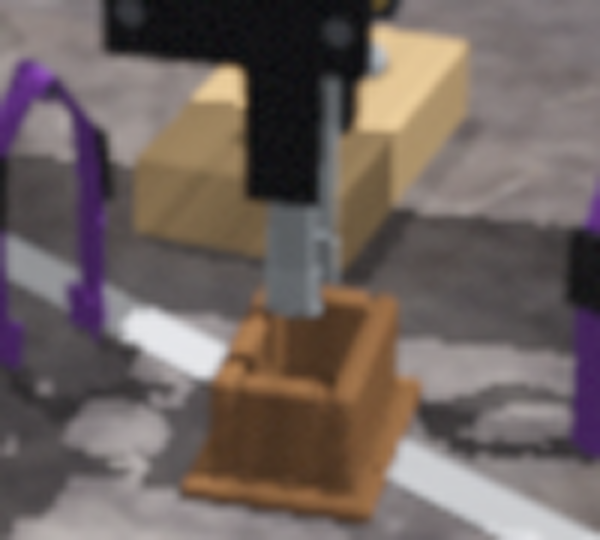

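Jaws are centred over the well: side depth gives 4–5 mm clearance each side in y and 4 mm or more in x. Lowering.

Request:
{"method": "apply_moves", "body": {
  "rows": [
    [[0, 0, 0.3, 0, 0, 0], [0, 0, 0.4, 0, 0, 0], [0, 0, 0.4, 0, 0, 0], [0, 0, 0.4, 0, 0, 0], [0, 0, 0.3, 0, 0, 0], [0, 0, 0.2, 0, 0, 0], [0, 0, 0.05, 0, 0, 0], [0, 0, 0, 0, 0, 0], [0, 0, 0, 0, 0, 0]]
  ]
}}

```text
clock: 33.25
eef_pos: [0.499, 0.1234, 0.1286]
orientation: [0.716, -0.699, 0.0, -0.0]
wrist_force: [0.8, 0.3, -0.9]
opening: 0.0421
```

Request:
{"method": "apply_moves", "body": {
  "rows": [
    [[0, 0, 0.05, 0, 0, 0], [0, 0, 0, 0, 0, 0]]
  ]
}}

```text
clock: 33.5
eef_pos: [0.4989, 0.1233, 0.1274]
orientation: [0.716, -0.699, 0.0, 0.0]
wrist_force: [-0.3, -0.2, 0.2]
opening: 0.0429
```

Request:
{"method": "apply_moves", "body": {
  "rows": [
    [[0, 0, 0.05, 0, 0, 0], [0, 0, 0, 0, 0, 0]]
  ]
}}

```text
clock: 33.75
eef_pos: [0.4988, 0.1233, 0.1263]
orientation: [0.716, -0.699, 0.0, 0.0]
wrist_force: [0.5, -0.2, -1.1]
opening: 0.0422
```

Request:
{"method": "apply_moves", "body": {
  "rows": [
    [[0, 0, 0.03, 0, 0, 0], [0, 0, 0, 0, 0, 0]]
  ]
}}

```text
clock: 34.0
eef_pos: [0.4988, 0.1233, 0.1257]
orientation: [0.716, -0.699, 0.0, 0.0]
wrist_force: [-0.8, 1.0, -0.8]
opening: 0.0427
```

Request:
{"method": "apply_moves", "body": {
  "rows": [
    [[0, 0, 0.04, 0, 0, 0], [0, 0, 0, 0, 0, 0]]
  ]
}}

```text
clock: 34.25
eef_pos: [0.499, 0.1235, 0.1251]
orientation: [0.716, -0.699, 0.0, -0.0]
wrist_force: [0.6, -0.8, -0.0]
opening: 0.0422
```

Request:
{"method": "apply_moves", "body": {
  "rows": [
    [[0, 0, 0, 0, 0, 0], [0, 0, 0, 0, 0, 0], [0, 0, 0, 0, 0, 0], [0, 0, 0, 0, 0, 0]]
  ],
  "hand": 0.56
}}

```text
clock: 34.75
eef_pos: [0.4988, 0.1232, 0.1249]
orientation: [0.716, -0.699, 0.0, 0.0]
wrist_force: [-0.1, 0.0, -0.1]
opening: 0.0488
```

Request:
{"method": "apply_moves", "body": {
  "rows": [
    [[0, 0, 0, 0, 0, 0], [0, 0, 0, 0, 0, 0], [0, 0, 0, 0, 0, 0], [0, 0, 0, 0, 0, 0], [0, 0, 0, 0, 0, 0], [0, 0, 0, 0, 0, 0]]
  ],
  "hand": 1
}}

```text
clock: 35.5
eef_pos: [0.4989, 0.1234, 0.125]
orientation: [0.716, -0.699, 0.0, -0.0]
wrist_force: [0.5, -0.6, 0.3]
opening: 0.0864
```

Request:
{"method": "apply_moves", "body": {
  "rows": [
    [[0, 0, -0.4, 0, 0, 0], [0, 0, -0.8, 0, 0, 0], [0, 0, -1, 0, 0, 0], [0, 0, -1, 0, 0, 0], [0, 0, -1, 0, 0, 0], [0, 0, -1, 0, 0, 0], [0, 0, -1, 0, 0, 0], [0, 0, -0.5, 0, 0, 0], [0, 0, 0, 0, 0, 0], [0, 0, 0, 0, 0, 0]]
  ]
}}

```text
clock: 36.75
eef_pos: [0.4984, 0.1232, 0.2584]
orientation: [0.716, -0.699, -0.0, 0.001]
wrist_force: [0.0, -0.2, 0.5]
opening: 0.087
```

```bash
python3 - <<'E'
from h import *
o=env.get_obs(); print(o["clock"],o["eef_pos"],o["wrist_force"],o["opening"])
p,d=env.capture("side"); P=cloud("side",d).reshape(-1,3)
u,v=map(int,proj("side",[.498,.05,.05]))
c=p[v-80:v+70,u-80:u+110,::-1]; cv2.imwrite("pics/side8c.png",cv2.resize(c,None,fx=4,fy=4,interpolation=cv2.INTER_CUBIC))
q,d=env.capture("top"); Q=cloud("top",d).reshape(-1,3)
for nm,S in(("side",P),("top",Q)):
  for a,b in((.045,.062),(.064,.088),(.1,.122)):
    X=S[(abs(S[:,0]-.499)<.03)&(abs(S[:,1]-.123)<.035)&(S[:,2]>a)&(S[:,2]<b)]
    if len(X)>2: print(nm,a,len(X),X.min(0).round(4),X.max(0).round(4),X.mean(0).round(4))
for n,c,r,a,b in(("knob",(.474,-.312),.015,.1,.12),("flange",(.474,-.312),.025,.084,.096),("body",(.474,-.312),.045,.015,.05),("bar",(.542,-.0957),.02,.045,.07)):
    s=Q[(np.hypot(Q[:,0]-c[0],Q[:,1]-c[1])<r)&(Q[:,2]>a)&(Q[:,2]<b)]
    if len(s)>3: print(n,len(s),((s.min(0)+s.max(0))/2).round(4),s.mean(0).round(4))
E
```

```text
36.75 [0.49843851 0.12317497 0.25839789] [ 0.01521876 -0.16911359  0.50623751] 0.08697861401360193
side 0.045 92 [0.4916 0.1035 0.0452] [0.5054 0.1487 0.0619] [0.4974 0.1349 0.0535]
side 0.064 191 [0.489  0.1025 0.0641] [0.5091 0.15   0.088 ] [0.4974 0.1341 0.0764]
side 0.1 87 [0.4883 0.118  0.1002] [0.509  0.1357 0.1132] [0.4983 0.1268 0.1073]
top 0.064 4 [0.4894 0.1413 0.0676] [0.5069 0.1436 0.0812] [0.4948 0.1422 0.0746]
top 0.1 100 [0.4892 0.1147 0.1016] [0.5093 0.135  0.1177] [0.4992 0.1229 0.1111]
knob 67 [ 0.473  -0.3117  0.1066] [ 0.4731 -0.3108  0.1094]
flange 287 [ 0.4738 -0.3116  0.0911] [ 0.4735 -0.3103  0.0911]
body 745 [ 0.4744 -0.3116  0.0326] [ 0.4741 -0.3029  0.04  ]
bar 63 [ 0.5415 -0.0956  0.0543] [ 0.5419 -0.0958  0.0549]
```

View pics/side8c.png

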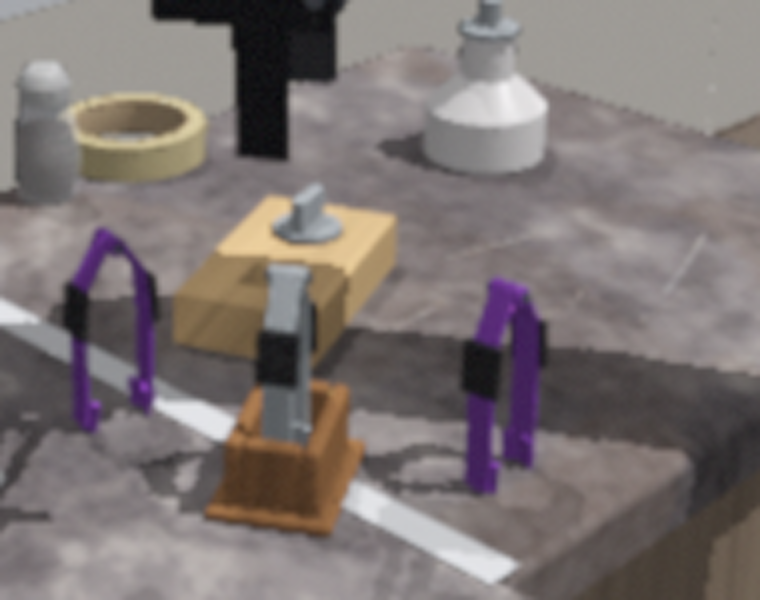

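The tongs stand upright in their stand, the stopper is home on the bottle, the gripper is clear and nothing else has moved. Handing the job in.

```bash
python3 -c "
from cell import env
print(env.get_obs()['clock']); print(env.close_job())"
```

```text
36.85
the job is handed in; nothing more can be done
None
```

The job is done and handed in at 36.9 s. No verdict was reported.

**What I did:** I took the steel tongs from the stand in a part squeeze, gripped the round-knob stopper and lifted it out of the rack. I pressed it into the bottle slowly until the force rose without further travel. I held it about 1.5 s at a wrist reading of about 16 N, roughly 17.5 N on the rim with the tongs' and stopper's weight. I then unloaded, opened the jaws, stood the tongs back in their well and backed off.

**Last checks:**
- **Stopper:** the flange top is at 0.091 m, where home is 0.090 m and the camera reads about 1 mm high. The flange is centred on the bottle to within about 1 mm.
- **Tongs:** upright in the well, with the bow top at the same height as at the start.
- **Bottle and bar stopper:** both within 1 mm of where they were.
- **Robot:** the gripper is clear of everything, with wrist force about zero.

**Didn't fully agree:**
- **Slip during the press:** the tool sank about 1 mm near the end, so the tongs slipped slightly on the knob or in the fingers, with no visible consequence.
- **Press force:** it comes from wrist readings that scatter by about 1 N, so it is good to about ±1 N.
- **Camera offset:** the two cameras differ by 1–2 mm in y, and I allowed for it.

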